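# Draw a spare lamp tube out through the narrow opening of its carton

## Task

The spare glass lamp tube lies in the long flat carton under the two end flaps, which stay as they are, and the opening between them is shorter than the tube. Grip the tube lightly (with no more than 40 N, it is thin glass), tilt it so that one end comes out first, and draw it out without knocking it hard against the carton or disturbing the other goods. Finish still holding the tube in the gripper, roughly level and with all of it at least 10 cm above the top of the carton.

Things in the scene. Friction and masses are not known exactly. Their poses are not given: they have to be found in the camera images.
- tube_center (a point): Middle of the lamp tube, on its axis: white glass tube, aluminium caps and pins at both ends, diameter 16 mm, 288 mm long over all, about 60 g, evenly balanced. Its y axis runs along the tube. At the start it lies level, along the carton's y, on two cradles, its axis 35 mm above the bench, up to 15 mm off the carton's middle in y and 5 mm in x.
- tube_end_a (a point): Tip of the tube's +y end, on its axis, 144 mm from its middle; hidden under a flap at the start
- tube_end_b (a point): Tip of the tube's -y end, on its axis, 144 mm from its middle; hidden under the other flap at the start
- carton: Long flat cardboard carton, stiff and fixed to the bench: 438 mm long (its y), 180 mm wide (x), 80 mm high (z up), walls, floor and flaps 4 mm thick. Origin: centre of its underside. Both end flaps are folded in level at the top (undersides at 76 mm) and glued; under them the inside reaches to y = +-215 mm. Two thin side flaps hang down outside (look only).
- opening (a point): Centre of the opening between the end flaps, level with the carton's upper face (80 mm above the bench); axes as the carton's. The opening is 200 mm long in y (-100 to +100 mm) and 172 mm wide in x.
- cradle (a point): Top of one of the two cardboard cradles under the tube (27 mm above the bench), which stand on the carton's floor at y = +78 and -78 mm from its middle; this is the +y one. Each is 60 mm wide in x and 16 mm thick in y, with a cheek 10 mm high on either side of the tube (36 mm between the cheeks).
- starter: Bystander: small white lamp starter, a cylinder of 21 mm diameter, 36 mm high, standing in a corner of the carton under a flap, 53 mm or more from the tube's line; origin at the centre of its underside
- jar_a: Bystander: white jar with black cap, diameter 56 mm, 62 mm high, standing beside the carton's far long side; origin under its centre
- jar_b: Bystander: smaller white jar with black cap, diameter 48 mm, 50 mm high, standing beside the carton's far long side; origin under its centre
- dropper: Bystander: slim grey bottle, diameter 36 mm, 85 mm high, standing beyond an end of the carton; origin under its centre
- small_box: Bystander: small cardboard box 75 x 55 x 45 mm beyond an end of the carton; origin under its centre
- can: Bystander: can, diameter 64 mm, 75 mm high, beyond an end of the carton; origin under its centre
- driver: Bystander: screwdriver with black handle lying on the bench at the robot's right
- tube: The same lamp tube as a whole; this origin lies 8 mm under its middle, on its underside as it lies in the carton. Glass: grip with 40 N or less (the pushes of the two fingers added up must stay below 100 N), and it must not strike or press on the carton with more than 20 N.

How it is judged (in metres and radians):
On the way:
1. one end of the tube is out above the carton while the other is still inside under the flaps' level (((z of tube_end_a in the frame of carton above 0.095 m and z of tube_end_b in the frame of carton below 0.072 m) or (z of tube_end_b in the frame of carton above 0.095 m and z of tube_end_a in the frame of carton below 0.072 m))), for 0.05 s.
At the end, for the whole second after the job is handed in: The tube is held still in the fingers, level within 20 degrees, both ends at least 95 mm above the carton's upper face, touching nothing of the carton (z of each of tube_end_a, tube_end_b in the frame of carton above 0.175 m and angle between tube_center's own y axis and vertical between 1.22 and 1.92 rad and contact force between the fingers and tube above 2 N and contact force between tube and carton below 0.1 N and linear speed of tube below 0.05 m/s); the arm keeps its last pose, push and grip.
It fails at once if the two fingers together press the glass tube with more than 100 N (a grip of 50 N) (contact force between the fingers and tube above 100 N).
It fails at once if the tube is knocked or forced against the carton with more than 20 N (contact force between tube and carton above 20 N).
It fails at once if one of the other goods is moved more than 30 mm (distance of any of jar_a, jar_b, dropper, small_box, can, driver, starter from where it was at the start of the episode above 0.03 m).
It also fails if it takes over 40 s, if anything falls off the work surface, if the arm or the gripper's body presses on something with over 40 N, if the wrist force passes 120 N, or if a joint passes its speed limit or range.

## Robot

A 6-joint arm with a two-finger parallel gripper is mounted at the origin on the work surface. World frame = base frame: x ahead of the robot, y to its left, z up, the work surface at z = 0. Lengths are in m, angles in degrees, forces in N, time in s.
With the tool pointing down it reaches from about 0.35 to 0.875 m from the base axis. Payload 4.2 kg.
Tool frame: the origin (TCP) lies at the very end of the fingers, on their centre line; the grasp point (between the pads) lies 19 mm behind it (robot.tcp_to_grasp is the distance from the TCP to the grasp point, in m); z points along the fingers, y is the line along which they close (so a half turn about z gives the same grasp; the last joint's range is limited). The gripper opens to 87 mm and grips with 3 to 60 N. Pads are 19 mm wide; open, the fingers measure 117 mm over their backs; the gripper's body (75 mm by 190 mm) begins 51 mm behind the grasp point.
Start: joints at [-62.475, 22.042, 0.453, 0, -68.411, -14.817], TCP at [0.138, -0.61, 0.223] pointing down, gripper open.
Joint ranges: [-179.83, 179.83], [-69.29, 118.12], [-61.27, 80.66], [-181.25, 117.63], [-171.15, -9.14], [-177.46, 177.46]. Speed limits (degrees/s): [159.86, 159.86, 180, 180, 180, 180].

## Interface

Orientations are given as a 3x3 rotation matrix whose columns are the frame's x, y, z axes.
In Python, from station import robot, capture, calibration gives the robot as it stands.
- The arm moves only by the tool jog_arm, never from a script. Its argument "series" is one flat list of numbers, 4 for each row, row after row: the shift along the tool's x, y, z in mm, then the turn about the tool's z in rad. A call has 1 to 5 rows; each row shifts and turns the commanded pose from where the row before left it, along the tool's axes as they then stand; what a row does not reach is not made up. A row lasts 1/12 s, in which the tool goes at most 41.7 mm and 7.16 degrees, less where a joint would pass 70% of its speed; a pose out of reach is approached as far as the arm can. A call is refused whole if a number of a shift passes 41.7 or a number of a turn 0.125, either way. A call with a gripper value outside its range is refused whole. "fingers" is the finger opening in mm, from 0 to 87, set as the call begins (left out, the last holds). The fingers move at their own pace and stop on an object; the grip force is fixed at half the most. Time passes only in rows, so rows that do not move let the fingers close. It gives the time, the measured TCP pose, the force, the opening and the grip force at its end, in the units of the state.
- robot.get_obs(): the state, without advancing time (a new reading comes with each control period).
- capture(name): name is "scene" or "top"; returns (picture, depth): 400x640x3 uint8, red, green, blue; 400x640 float32, m along the optical axis (not along the pixel's ray), 0 where there is no reading.
- calibration(name): a dict with "fx", "fy", "cx", "cy" (pixels), "R" (3x3) and "t" (3): a world point X has camera coordinates R X + t. Camera axes: x right, y down, z forward; pixel columns grow to the right and rows downward; lengths in m; the calibration is good to about 2 mm. A picture is of the moment at which its call begins. calibration takes no time and is no camera call.
- robot.hand_in(): hands the job in; it is judged then, once.
The state is a dict: "clock": time; "joint_pos": joint angles; "joint_vel": joint speeds; "effort": joint torques, N m; "tcp_pos": TCP position; "orientation": TCP orientation; "contact_force": force on the tool from outside, world axes, zero at the start; "wrist_torque": the same for the moment, N m; "opening": finger opening in m; "grip_force": force on a finger pad.
Only numpy, scipy, OpenCV 4.12 (cv2) and the standard library are available. Lean on these libraries where they do the work, as an engineer would, in place of code of your own. Each camera call takes 0.05 s, during which the arm holds its last target. There are 200 camera calls.

## Working session

There is one attempt and no reset: what is moved stays moved. The work goes in short steps, Python scripts to look and compute and a tool call to move; the robot and the scene stay as the last step left them, time stands still between calls to the robot, and variables do not carry over. Pictures are saved under pics/ and viewed, at most 10 in all, crops included, and the job is handed in when it is done.

Besides the shell and the picture viewer there is one more tool, called after ">>>" as name(argument=value, ...) on one line, values as JSON. jog_arm: Moves the arm, as the interface text tells. Its arguments: {"type":"object","properties":{"series":{"type":"array","items":{"type":"number"}},"fingers":{"type":"number"}},"required":["series"]}

```bash
mkdir -p pics; ls; python3 - <<'E'
from station import robot,capture,calibration
import numpy as np,cv2
np.set_printoptions(precision=4,suppress=True)
o=robot.get_obs();print(o)
for n in("scene","top"):
    p,d=capture(n);cv2.imwrite(f"pics/{n}0.png",p[:,:,::-1]);np.save(f"{n}.npy",d);np.save(f"{n}_p.npy",p);print(calibration(n))
E
```

```text
pics
{'clock': 0.0, 'joint_pos': array([-62.476 ,  22.0889,   0.3798,  -0.0291, -68.4113, -14.8178]), 'joint_vel': array([-0.1226, -0.0298,  0.1105,  0.0003,  0.0441,  0.1057]), 'effort': array([  0.0014, -39.0669,  18.7408,   4.22  ,   0.0111,  -0.0002]), 'tcp_pos': array([ 0.1374, -0.6091,  0.2215]), 'orientation': array([[-0.9756, -0.2198, -0.0006],
       [-0.2198,  0.9755,  0.0021],
       [ 0.0001,  0.0022, -1.    ]]), 'contact_force': array([ 0.0604,  0.5558, -0.16  ]), 'wrist_torque': array([-0.0168, -0.0335,  0.0243]), 'grip_force': 0.0, 'opening': 0.0873107663116686}
{'fx': 383.55717454523614, 'fy': 383.55717454523614, 'cx': 316.4618032550484, 'cy': 198.76699541342603, 'R': array([[-0.1435,  0.9896,  0.005 ],
       [ 0.6951,  0.1044, -0.7113],
       [-0.7045, -0.0986, -0.7029]]), 't': array([ 0.0731, -0.3638,  1.5126])}
{'fx': 454.27133780879655, 'fy': 454.27133780879655, 'cx': 320.3635183921335, 'cy': 198.12894925746576, 'R': array([[-0.0101, -0.9999, -0.0013],
       [-0.9897,  0.0102, -0.1426],
       [ 0.1426, -0.0002, -0.9898]]), 't': array([0.0109, 0.589 , 1.2757])}
```

View pics/top0.png

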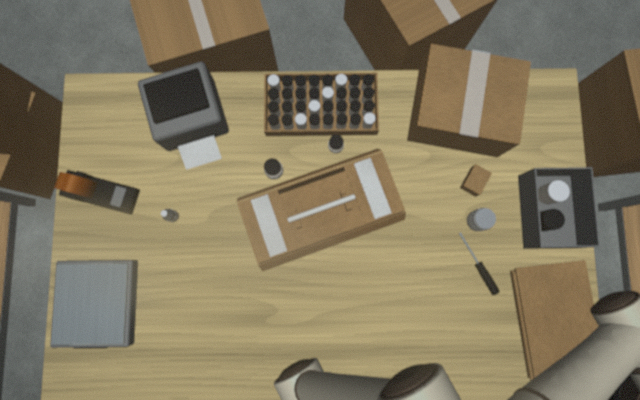

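View pics/scene0.png

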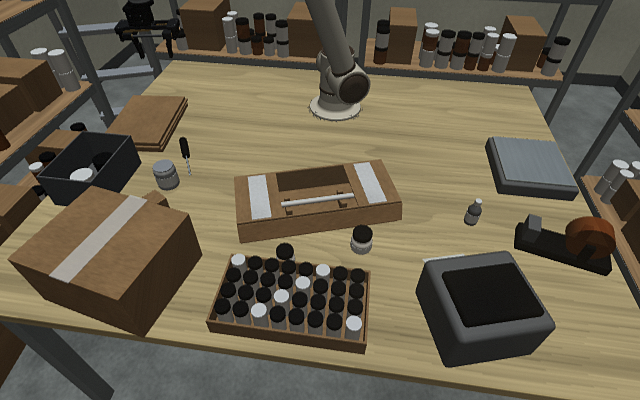

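The top view shows the white tube from about (289,219) to (354,197). The carton corners are near (238,200), (381,151), (405,213) and (264,268). The jars are at (273,168) and (336,143). Next I'll measure these in world coordinates.

```bash
cat > h.py <<'E'
import numpy as np,cv2
from station import robot,capture,calibration
np.set_printoptions(precision=4,suppress=True)
def world(n,d):
    c=calibration(n);v,u=np.mgrid[:400,:640]
    P=np.stack([(u-c['cx'])/c['fx']*d,(v-c['cy'])/c['fy']*d,d],-1)
    return (P-c['t'])@c['R']
def onplane(n,uv,z):
    c=calibration(n);uv=np.atleast_2d(uv).astype(float)
    r=np.c_[(uv[:,0]-c['cx'])/c['fx'],(uv[:,1]-c['cy'])/c['fy'],np.ones(len(uv))]@c['R']
    o=-c['R'].T@c['t'];return o+r*((z-o[2])/r[:,2])[:,None]
E
python3 - <<'E'
from h import *
d=np.load("top.npy");p=np.load("top_p.npy").astype(int);W=world("top",d)
print("bench z",np.median(W[300:340,160:260,2]))
# carton top: z in 0.07..0.09 in region
m=np.zeros((400,640),np.uint8);m[145:275,232:410]=1
t=(m>0)&(W[...,2]>.070)&(W[...,2]<.09)
t=cv2.morphologyEx(t.astype(np.uint8),cv2.MORPH_OPEN,np.ones((2,2)))
n,l,s,_=cv2.connectedComponentsWithStats(t);print(s[1:][s[1:,4]>30])
pts=W[t>0][:,:2]
r=cv2.minAreaRect((pts*1000).astype(np.float32));print(r,cv2.boxPoints(r), np.median(W[t>0][:,2]))
# tube
w=(p.min(-1)>150); mm=np.zeros_like(w);mm[190:226,284:360]=1
w&=mm;v,u=np.nonzero(w);print(len(u),u.min(),u.max())
print("depth z of tube",np.percentile(W[w][:,2],[10,50,90]))
q=onplane("top",np.c_[u,v],.041)[:,:2]
L=cv2.fitLine(q.astype(np.float32),cv2.DIST_HUBER,0,.01,.01).ravel();s_=(q-L[2:])@L[:2]
print(L,np.degrees(np.arctan2(L[1],L[0])),s_.min(),s_.max(),L[2:]+L[:2]*s_.min(),L[2:]+L[:2]*s_.max())
# jars etc
for nm,(a,b) in dict(ja=(273,168),jb=(336,143)).items():print(nm,W[b-3:b+4,a-3:a+4].reshape(-1,3).mean(0))
im=cv2.resize(np.load("top_p.npy")[140:280,225:415,::-1].copy(),None,fx=4,fy=4,interpolation=cv2.INTER_CUBIC);cv2.imwrite("pics/crop.png",im)
E
```

```text
bench z 0.000667645930780052
[[ 238  151  169  116 5835]
 [ 328  231   23   11   76]
 [ 306  239   23   11   74]]
((541.7056274414062, -8.0865478515625), (256.8291015625, 465.8497619628906), 19.232070922851562) [[ 343.7333  169.5402]
 [ 497.182  -270.3115]
 [ 739.678  -185.7133]
 [ 586.2292  254.1384]] 0.0801642163032975
285 288 354
depth z of tube [0.0385 0.0422 0.0463]
[ 0.3304 -0.9438  0.5611  0.003 ] -70.70578 -0.10193927178034622 0.1015408211820817 [0.5275 0.0992] [ 0.5947 -0.0929]
ja [0.6755 0.1406 0.0618]
jb [ 0.7507 -0.0427  0.0509]
```

View pics/crop.png

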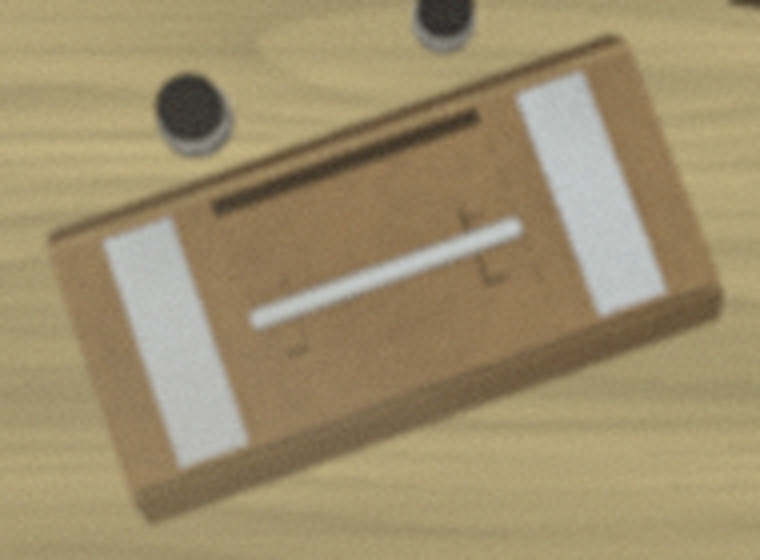

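The crop shows the tube's visible ends at full-image pixels of about (288,220) and (355,196), where the flap edges cut it off. The cradles are just inside those points. Next I'll compute the carton frame and the approach.

```bash
cat >> h.py <<'E'
def togo(target,yaw_y):
    """tool-axis shifts (mm) and turn (rad) to TCP target, tool y toward world angle yaw_y"""
    o=robot.get_obs();R=o['orientation'];d=R.T@(np.array(target)-o['tcp_pos'])*1000
    a=np.arctan2(R[1,1],R[0,1]);e=(np.radians(yaw_y)-a+np.pi)%(2*np.pi)-np.pi
    return d,-e
E
python3 - <<'E'
from h import *
print(onplane("top",[[288,220],[355.3,196.3]],.08), onplane("scene",[[281.5,203.5],[355,197]],.035))
d=np.load("top.npy");W=world("top",d)
# fit carton: flap-top points, known 438x180
m=np.zeros((400,640),np.uint8);m[145:275,232:410]=1
P=W[(m>0)&(abs(W[...,2]-.0802)<.004)][:,:2]
from scipy.optimize import minimize
def loc(p,P):
    c,s=np.cos(p[2]),np.sin(p[2]);q=P-p[:2];return q[:,0]*c+q[:,1]*s,-q[:,0]*s+q[:,1]*c
G=W[(m>0)&((W[...,2]<.06))][:,:2]
def ins(p,Q):
    x,y=loc(p,Q);return (abs(x)<.09)&(abs(y)<.219)&~((abs(x)<.086)&(abs(y)<.1))
f=lambda p:-(ins(p,P).sum()-ins(p,G).sum())
best=min((minimize(f,[.56+dx,dy,np.radians(19.3)],method='Nelder-Mead',options=dict(initial_simplex=np.array([.56+dx,dy,.337])+np.array([[0,0,0],[.01,0,0],[0,.01,0],[0,0,.04]]))) for dx in(-.01,0,.01) for dy in(-.01,0,.01)),key=lambda r:r.fun)
print(best.x,np.degrees(best.x[2]),best.fun,len(P))
x,y=loc(best.x,np.array([[.5611,.003]]));print("tube pt in carton",x,y)
E
```

```text
[[ 0.5227  0.096   0.08  ]
 [ 0.5878 -0.0937  0.08  ]] [[ 0.5915 -0.0878  0.035 ]
 [ 0.5346  0.1151  0.035 ]]
[0.5605 0.0042 0.338 ] 19.367342613121615 -4643.0 5200
tube pt in carton [0.0001] [-0.0013]
```

```bash
python3 -c "
from h import *
print(togo([.5446,.0495,.20],19.4))
from scipy.spatial.transform import Rotation as Ro
d,t=togo([.5446,.0495,.20],19.4)
# equal rows, 20 rows translation in world, turning first 12
R=robot.get_obs()['orientation'];w=R@d/1000
n=20
for i in range(n):
    th=min(i,12)*t/12
    print((Ro.from_rotvec([0,0,-th]).as_matrix()@R).T@w*1000/n, end=' ')
"
```

```text
(array([-542.0428,  552.9874,   22.5911]), np.float64(1.4538790223700058))
[-27.1021  27.6494   1.1296] [-23.5615  30.7222   1.1357] [-19.6754  33.3446   1.141 ] [-15.5009  35.4782   1.1454] [-11.0991  37.0915   1.1489] [-6.5346 38.161   1.1513] [-1.8743 38.671   1.1527] [ 2.8135 38.614   1.1531] [ 7.46   37.9909  1.1523] [11.9972 36.8108  1.1506] [16.3585 35.0909  1.1478] [20.4799 32.8566  1.144 ] [24.3011 30.1405  1.1392] [24.3011 30.1405  1.1392] [24.3011 30.1405  1.1392] [24.3011 30.1405  1.1392] [24.3011 30.1405  1.1392] [24.3011 30.1405  1.1392] [24.3011 30.1405  1.1392] [24.3011 30.1405  1.1392]
```

>>> jog_arm(series=[-27,27.5,1,0.121,-23.5,30.5,1,0.121,-19.5,33.5,1,0.121,-15.5,35.5,1,0.121,-11,37,1,0.121], fingers=87)

```text
clock: 0.52
tcp_pos: [0.2362, -0.4479, 0.2172]
orientation: [[-0.932, 0.364, -0.0], [0.364, 0.932, 0.001], [0.001, 0.001, -1.0]]
contact_force: [0.7, 0.0, 0.6]
opening: 0.0869
grip_force: 0.0
```

>>> jog_arm(series=[-6.5,38,1,0.121,-2,38.5,1,0.121,3,38.5,1,0.121,7.5,38,1,0.121,12,37,1,0.121])

```text
clock: 0.93
tcp_pos: [0.3201, -0.2998, 0.2132]
orientation: [[-0.619, 0.786, -0.0], [0.786, 0.619, 0.0], [0.0, -0.0, -1.0]]
contact_force: [0.4, -0.3, -0.2]
opening: 0.087
grip_force: 0.0
```

>>> jog_arm(series=[16.5,35,1,0.121,20.5,33,1,0.121,24,30,1,0,24,30,1,0,24,30,1,0])

```text
clock: 1.35
tcp_pos: [0.3968, -0.1359, 0.2087]
orientation: [[-0.451, 0.893, 0.0], [0.893, 0.451, 0.0], [0.0, 0.0, -1.0]]
contact_force: [0.2, -0.3, 0.4]
opening: 0.087
grip_force: 0.0
```

>>> jog_arm(series=[24,30,1,0,24,30,1,0,24,30,1,0,20,25,1,0,0,0,0,0])

```text
clock: 1.77
tcp_pos: [0.4601, 0.0003, 0.2044]
orientation: [[-0.455, 0.89, 0.001], [0.89, 0.455, 0.0], [-0.0, 0.001, -1.0]]
contact_force: [0.7, -0.1, 0.3]
opening: 0.0868
grip_force: 0.0
```

```bash
python3 -c "
from h import *
print(togo([.5446,.0495,.019],19.4),robot.get_obs())"
```

```text
(array([  5.3337,  97.4069, 185.4876]), np.float64(0.13429206161220675)) {'clock': 1.7667, 'joint_pos': array([  20.359 ,    6.6896,  -23.2956,   -0.0027,  -59.9512, -173.2633]), 'joint_vel': array([-3.472 , -1.7396, -2.7108, -0.0976, -2.1413,  3.7957]), 'effort': array([  1.0857, -23.1741,  17.6536,   3.7254,   0.0374,  -0.2822]), 'tcp_pos': array([0.4601, 0.0003, 0.2044]), 'orientation': array([[-0.4555,  0.8903,  0.001 ],
       [ 0.8903,  0.4555,  0.0004],
       [-0.0001,  0.0011, -1.    ]]), 'contact_force': array([ 0.6513, -0.0626,  0.3237]), 'wrist_torque': array([-0.1094, -0.0124,  0.0194]), 'grip_force': 0.0, 'opening': 0.08683048874498833}
```

>>> jog_arm(series=[0,0,0,-0.12,0,0,0,-0.12,0,0,0,-0.12,0,0,0,-0.12,0,0,0,-0.12])

```text
clock: 2.18
tcp_pos: [0.4574, -0.004, 0.2044]
orientation: [[-0.879, 0.477, -0.001], [0.477, 0.879, -0.0], [0.001, -0.001, -1.0]]
contact_force: [0.4, -0.0, -0.2]
opening: 0.0869
grip_force: 0.0
```

>>> jog_arm(series=[0,0,0,-0.12,0,0,0,-0.12,0,0,0,-0.12,0,0,0,-0.12,0,0,0,-0.12])

```text
clock: 2.6
tcp_pos: [0.4574, -0.0041, 0.2044]
orientation: [[-0.995, -0.102, -0.001], [-0.102, 0.995, -0.0], [0.001, -0.0, -1.0]]
contact_force: [0.2, -0.4, -0.2]
opening: 0.0873
grip_force: 0.0
```

>>> jog_arm(series=[0,0,0,-0.12,0,0,0,-0.12,0,0,0,-0.12,0,0,0,-0.12,0,0,0,-0.12])

```text
clock: 3.02
tcp_pos: [0.4574, -0.0041, 0.2044]
orientation: [[-0.763, -0.646, -0.001], [-0.646, 0.763, -0.0], [0.001, 0.001, -1.0]]
contact_force: [0.8, -0.1, 0.6]
opening: 0.087
grip_force: 0.0
```

>>> jog_arm(series=[0,0,0,-0.12,0,0,0,-0.12,0,0,0,-0.12,0,0,0,-0.12,0,0,0,-0.12])

```text
clock: 3.43
tcp_pos: [0.4574, -0.0041, 0.2044]
orientation: [[-0.265, -0.964, -0.001], [-0.964, 0.265, -0.0], [0.0, 0.001, -1.0]]
contact_force: [-0.0, 0.5, -0.5]
opening: 0.0869
grip_force: 0.0
```

>>> jog_arm(series=[0,0,0,-0.12,0,0,0,-0.12,0,0,0,-0.12,0,0,0,-0.12,0,0,0,-0.12])

```text
clock: 3.85
tcp_pos: [0.4574, -0.0041, 0.2044]
orientation: [[0.326, -0.945, -0.001], [-0.945, -0.326, -0.0], [-0.0, 0.001, -1.0]]
contact_force: [0.3, 0.8, 0.4]
opening: 0.0874
grip_force: 0.0
```

```bash
python3 -c "
from h import *
print(togo([.5446,.0495,.019],199.4),robot.get_obs()['joint_pos'])"
```

```text
(array([ -22.2597, -100.1073,  185.3361]), np.float64(-0.006914350453424589)) [ 19.9223   6.4728 -23.5381  -0.0155 -60.0456  -0.9107]
```

>>> jog_arm(series=[-7.5,-33.5,15,-0.007,-7.5,-33.5,15,0,-7.3,-33,15,0,0,0,25,0,0,0,25,0])

```text
clock: 4.27
tcp_pos: [0.5466, 0.0505, 0.1085]
orientation: [[0.327, -0.945, 0.001], [-0.945, -0.327, 0.0], [-0.0, -0.001, -1.0]]
contact_force: [-0.2, 0.3, 0.1]
opening: 0.0868
grip_force: 0.0
```

>>> jog_arm(series=[0,0,25,0,0,0,20,0,0,0,15,0,0,0,10,0,0,0,0,0])

```text
clock: 4.68
tcp_pos: [0.5435, 0.049, 0.0374]
orientation: [[0.326, -0.945, -0.005], [-0.945, -0.326, -0.002], [-0.0, 0.005, -1.0]]
contact_force: [-0.2, 0.3, 0.3]
opening: 0.0871
grip_force: 0.0
```

```bash
python3 -c "
from h import *
print(togo([.5446,.0495,.019],199.4),robot.get_obs()['joint_pos'])
p,d=capture('scene');cv2.imwrite('pics/s1.png',cv2.resize(p[110:260,200:440,::-1],None,fx=3,fy=3,interpolation=2))"
```

```text
(array([-0.0721, -1.2852, 18.4417]), np.float64(-0.006145231568376985)) [ 22.1696  26.4435 -23.4105  -0.0363 -40.4461  -3.094 ]
```

View pics/s1.png

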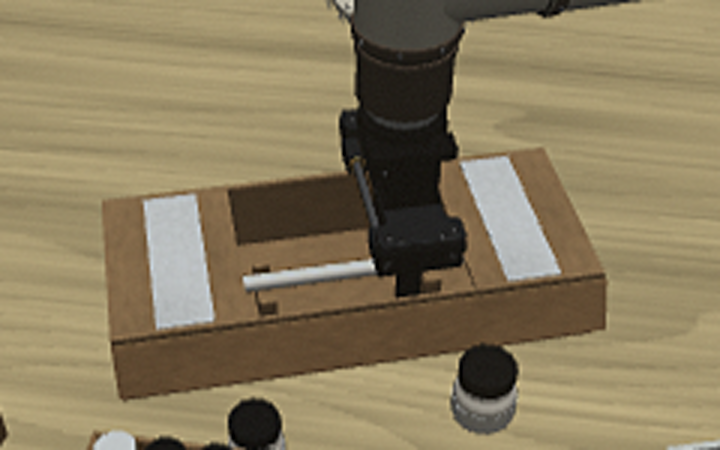

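The fingers straddle the tube just left of the +y cradle, which sits at about (430,283) in the crop. I'll lower the rest of the way and close.

>>> jog_arm(series=[2,-1,8,0,0,0,6,0,0,0,4,0,0,0,0,0,0,0,0,0])

```text
clock: 5.15
tcp_pos: [0.5469, 0.0483, 0.0218]
orientation: [[0.327, -0.945, 0.0], [-0.945, -0.327, -0.0], [0.0, 0.0, -1.0]]
contact_force: [-0.4, 0.4, 0.5]
opening: 0.0871
grip_force: 0.0
```

>>> jog_arm(series=[0,0,0,0,0,0,0,0,0,0,0,0,0,0,0,0,0,0,0,0], fingers=10)

```text
clock: 5.57
tcp_pos: [0.547, 0.0484, 0.022]
orientation: [[0.327, -0.945, 0.0], [-0.945, -0.327, 0.0], [0.0, -0.0, -1.0]]
contact_force: [0.2, 0.8, -0.2]
opening: 0.0616
grip_force: 0.0
```

>>> jog_arm(series=[0,0,0,0,0,0,0,0,0,0,0,0,0,0,0,0,0,0,0,0])

```text
clock: 5.98
tcp_pos: [0.5469, 0.0484, 0.0218]
orientation: [[0.327, -0.945, 0.0], [-0.945, -0.327, 0.0], [-0.0, -0.0, -1.0]]
contact_force: [0.2, -0.6, -0.5]
opening: 0.0282
grip_force: 0.0
```

>>> jog_arm(series=[0,0,3,0,0,0,0,0,0,0,0,0,0,0,0,0,0,0,0,0])

```text
clock: 6.4
tcp_pos: [0.5468, 0.0483, 0.0187]
orientation: [[0.327, -0.945, -0.0], [-0.945, -0.327, -0.0], [-0.0, 0.0, -1.0]]
contact_force: [-0.9, -0.5, -1.1]
opening: 0.015
grip_force: 30.0
```

>>> jog_arm(series=[0,0,-1,0,0,0,-1,0,0,0,-1,0,0,0,-1,0,0,0,-1,0])

```text
clock: 6.82
tcp_pos: [0.5469, 0.0484, 0.0239]
orientation: [[0.327, -0.945, 0.0], [-0.945, -0.327, 0.0], [-0.0, -0.0, -1.0]]
contact_force: [-0.4, 0.2, -0.5]
opening: 0.0153
grip_force: 30.0
```

>>> jog_arm(series=[4,0,-1,0,5,0,-1,0,5,0,-1,0,5,0,0,0,5,0,0,0])

```text
clock: 7.23
tcp_pos: [0.5549, 0.025, 0.0268]
orientation: [[0.327, -0.945, 0.0], [-0.945, -0.327, 0.0], [-0.0, -0.0, -1.0]]
contact_force: [-0.6, -0.2, -1.1]
opening: 0.0149
grip_force: 30.0
```

>>> jog_arm(series=[5,0,0,0,5,0,0,0,5,0,0,0,3,0,0,0,0,0,0,0])

```text
clock: 7.65
tcp_pos: [0.5608, 0.008, 0.0267]
orientation: [[0.326, -0.945, 0.0], [-0.945, -0.326, -0.0], [0.0, 0.0, -1.0]]
contact_force: [0.6, 0.7, 0.2]
opening: 0.0152
grip_force: 30.0
```

```bash
python3 -c "
from h import *
p,d=capture('scene');cv2.imwrite('pics/s2.png',cv2.resize(p[145:225,250:410,::-1],None,fx=4,fy=4,interpolation=2))
print(robot.get_obs()['tcp_pos'])"
```

```text
[0.5607 0.0083 0.0267]
```

View pics/s2.png

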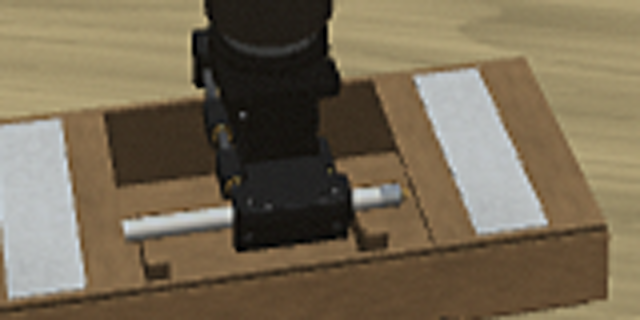

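The aluminium cap of end a is visible with its tip at crop (402,190), full-image (350.5,192.5). The flap edge is at crop x≈415, so the tip is just clear of it.

```bash
python3 -c "
from h import *
c=np.array([.5605,.0042]);a=np.radians(19.4)
for uv,z in(((350.5,192.5),.043),((250+415/4,192.5),.08)):
  q=onplane('scene',uv,z)[0][:2]-c;print(q@[np.cos(a),np.sin(a)],q@[-np.sin(a),np.cos(a)])
"
```

```text
-0.00010293836694518613 0.10266228702184367
0.03859829364090948 0.09905736812397153
```

>>> jog_arm(series=[4,0,0,0,4,0,-2,0,4,0,-3,0,2,0,-4,0,0,0,-4,0])

```text
clock: 8.12
tcp_pos: [0.5654, -0.005, 0.0403]
orientation: [[0.327, -0.945, 0.0], [-0.945, -0.327, 0.0], [0.0, -0.0, -1.0]]
contact_force: [0.3, -0.2, -0.2]
opening: 0.0151
grip_force: 30.0
```

>>> jog_arm(series=[0,0,-3,0,0,0,-2,0,0,0,-2,0,0,0,-1.5,0,0,0,-1,0])

```text
clock: 8.53
tcp_pos: [0.5652, -0.0044, 0.0495]
orientation: [[0.327, -0.945, 0.0], [-0.945, -0.327, 0.0], [-0.0, -0.0, -1.0]]
contact_force: [0.3, 0.2, -0.7]
opening: 0.0147
grip_force: 30.0
```

>>> jog_arm(series=[0,0,-1,0,0,0,-1,0,0,0,-1,0,0,0,-1,0,0,0,-1,0])

```text
clock: 8.95
tcp_pos: [0.565, -0.0045, 0.0541]
orientation: [[0.327, -0.945, -0.0], [-0.945, -0.327, 0.0], [-0.0, 0.0, -1.0]]
contact_force: [-0.3, 0.4, -1.3]
opening: 0.0152
grip_force: 30.0
```

>>> jog_arm(series=[0,0,-1,0,0,0,-1,0,0,0,-1,0,0,0,-1,0,0,0,-1,0])

```text
clock: 9.37
tcp_pos: [0.5649, -0.0045, 0.0592]
orientation: [[0.327, -0.945, -0.001], [-0.945, -0.327, 0.0], [-0.0, 0.001, -1.0]]
contact_force: [-0.1, 1.6, -1.9]
opening: 0.015
grip_force: 30.0
```

>>> jog_arm(series=[0,0,-1,0,0,0,-1,0,0,0,-1,0,0,0,-1,0,0,0,-1,0])

```text
clock: 9.78
tcp_pos: [0.5651, -0.0046, 0.0643]
orientation: [[0.327, -0.945, -0.0], [-0.945, -0.327, 0.0], [-0.0, 0.0, -1.0]]
contact_force: [-0.9, 1.7, -2.8]
opening: 0.0144
grip_force: 30.0
```

```bash
python3 -c "
from h import *
p,d=capture('scene');cv2.imwrite('pics/s3.png',cv2.resize(p[145:225,250:410,::-1],None,fx=4,fy=4,interpolation=2))
o=robot.get_obs();print(o['tcp_pos'],o['contact_force'],o['wrist_torque'])"
```

```text
[ 0.5652 -0.0046  0.0645] [-0.8254  1.5921 -2.7839] [ 0.7899  0.4698 -0.0514]
```

View pics/s3.png

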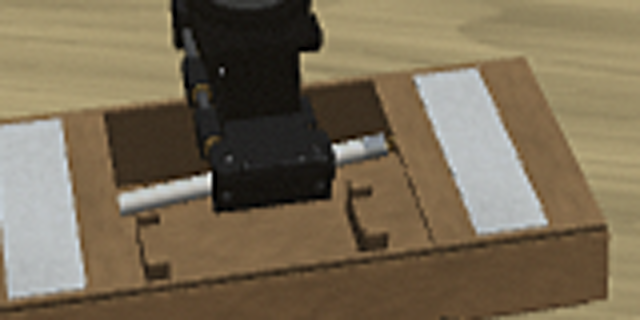

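The tube is tilting, with end a at crop (388,142) up and clear of the +y flap. The force is only about 3 N, so I'll continue the tilt.

>>> jog_arm(series=[0,0,-1,0,0,0,-1,0,0,0,-1,0,0,0,-1,0,0,0,-1,0])

```text
clock: 10.25
tcp_pos: [0.5653, -0.0048, 0.0694]
orientation: [[0.327, -0.945, 0.0], [-0.945, -0.327, -0.0], [0.0, 0.0, -1.0]]
contact_force: [0.0, 0.2, -3.5]
opening: 0.015
grip_force: 30.0
```

>>> jog_arm(series=[0,0,-1,0,0,0,-1,0,0,0,-1,0,0,0,-1,0,0,0,0,0])

```text
clock: 10.67
tcp_pos: [0.5653, -0.0047, 0.0735]
orientation: [[0.327, -0.945, 0.0], [-0.945, -0.327, -0.0], [0.0, -0.0, -1.0]]
contact_force: [0.0, -0.3, -3.3]
opening: 0.0151
grip_force: 30.0
```

```bash
python3 -c "
from h import *
p,d=capture('scene');W=world('scene',d);cv2.imwrite('pics/s4.png',cv2.resize(p[145:225,250:410,::-1],None,fx=4,fy=4,interpolation=2))
m=(p.min(-1)>130);m[:160]=0;m[215:]=0;m[:,:270]=0;m[:,352:]=0
v,u=np.nonzero(m);P=W[m];c=np.array([.5605,.0042]);a=np.radians(19.4)
y=(P[:,:2]-c)@[-np.sin(a),np.cos(a)];k=abs((P[:,:2]-c)@[np.cos(a),np.sin(a)])<.02
print(k.sum());s=np.polyfit(y[k],P[k,2],1);print(np.degrees(np.arctan(s)),y[k].min(),y[k].max(),s)
o=robot.get_obs();print(o['tcp_pos'],o['contact_force'],o['wrist_torque'])"
```

```text
128
[13.1483  5.6369] -0.09996305762895699 0.07931607278043656 [0.2336 0.0987]
[ 0.5653 -0.0047  0.0734] [ 0.2689 -0.8737 -3.2897] [-0.0527  0.0873  0.0693]
```

View pics/s4.png

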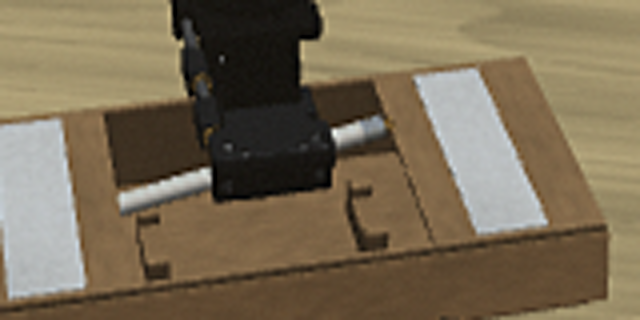

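Tilt is about 13°, with end a at z≈0.11 and end b at z≈0.046, so the on-the-way condition is met. Now I'll draw the tube out along its axis.

>>> jog_arm(series=[0,0,1,0,-3,0,-0.6,0,-6,0,-1.3,0,-7,0,-1.6,0,-7,0,-1.6,0])

```text
clock: 11.13
tcp_pos: [0.5575, 0.0179, 0.0777]
orientation: [[0.327, -0.945, 0.0], [-0.945, -0.327, 0.0], [0.0, -0.0, -1.0]]
contact_force: [0.6, -0.6, -3.0]
opening: 0.015
grip_force: 30.0
```

>>> jog_arm(series=[-8,0,-1.8,0,-8,0,-1.8,0,-8,0,-1.8,0,-8,0,-1.8,0,-8,0,-1.8,0])

```text
clock: 11.55
tcp_pos: [0.5444, 0.0559, 0.0867]
orientation: [[0.327, -0.945, 0.0], [-0.945, -0.327, 0.0], [-0.0, -0.0, -1.0]]
contact_force: [0.2, -0.2, -1.8]
opening: 0.0152
grip_force: 30.0
```

>>> jog_arm(series=[-8,0,-1.9,0,-8,0,-1.9,0,-8,0,-1.9,0,-8,0,-1.9,0,-8,0,-1.9,0])

```text
clock: 11.97
tcp_pos: [0.5315, 0.0936, 0.0963]
orientation: [[0.327, -0.945, 0.001], [-0.945, -0.327, 0.0], [0.0, -0.001, -1.0]]
contact_force: [-0.6, 0.4, 0.2]
opening: 0.0155
grip_force: 30.0
```

>>> jog_arm(series=[-8,0,-1.9,0,-8,0,-1.9,0,-4,0,-1,0,0,0,0,0,0,0,0,0])

```text
clock: 12.38
tcp_pos: [0.5249, 0.1119, 0.1007]
orientation: [[0.328, -0.945, 0.0], [-0.945, -0.328, -0.0], [0.0, -0.0, -1.0]]
contact_force: [-0.0, 0.7, -0.9]
opening: 0.0151
grip_force: 30.0
```

```bash
python3 -c "
from h import *
p,d=capture('scene');W=world('scene',d);cv2.imwrite('pics/s5.png',cv2.resize(p[105:225,250:450,::-1],None,fx=4,fy=4,interpolation=2))
o=robot.get_obs();print(o['tcp_pos'],o['contact_force'],o['wrist_torque'])"
```

```text
[0.5249 0.1116 0.1006] [ 0.1068  0.1389 -0.5426] [ 0.0516  0.0971 -0.0249]
```

View pics/s5.png

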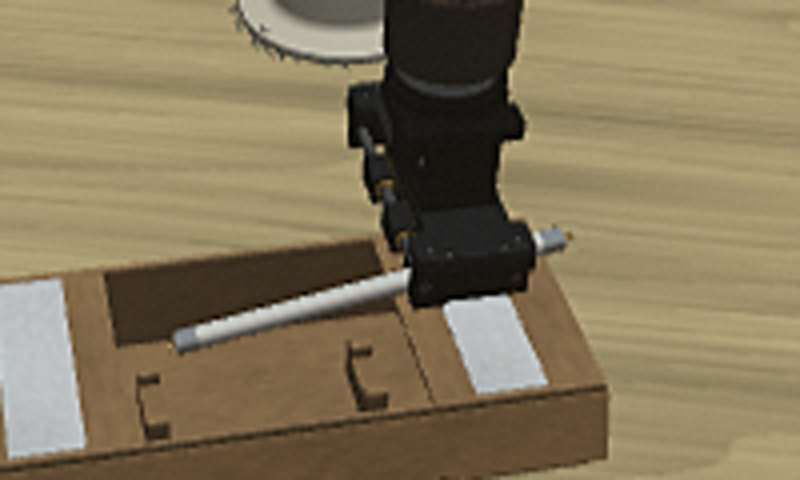

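End b, with its pins at crop (172,345), is well clear of the −y flap, so I'll lift straight up.

>>> jog_arm(series=[0,0,-4,0,0,0,-7,0,0,0,-9,0,0,0,-10,0,0,0,-10,0])

```text
clock: 12.85
tcp_pos: [0.5253, 0.1116, 0.1421]
orientation: [[0.327, -0.945, 0.001], [-0.945, -0.327, 0.0], [-0.0, -0.001, -1.0]]
contact_force: [-0.4, 0.2, -0.6]
opening: 0.0152
grip_force: 30.0
```

>>> jog_arm(series=[0,0,-10,0,0,0,-10,0,0,0,-10,0,0,0,-10,0,0,0,-10,0])

```text
clock: 13.27
tcp_pos: [0.5249, 0.1117, 0.1918]
orientation: [[0.327, -0.945, 0.0], [-0.945, -0.327, 0.0], [-0.0, -0.0, -1.0]]
contact_force: [-0.5, 0.4, -1.5]
opening: 0.0151
grip_force: 30.0
```

>>> jog_arm(series=[0,0,-10,0,0,0,-10,0,0,0,-10,0,0,0,-10,0,0,0,-8,0])

```text
clock: 13.68
tcp_pos: [0.5252, 0.1117, 0.24]
orientation: [[0.327, -0.945, 0.001], [-0.945, -0.327, 0.0], [0.0, -0.001, -1.0]]
contact_force: [0.4, -1.2, -1.7]
opening: 0.0147
grip_force: 30.0
```

>>> jog_arm(series=[0,0,-5,0,0,0,-3,0,0,0,0,0,0,0,0,0,0,0,0,0])

```text
clock: 14.1
tcp_pos: [0.5246, 0.1115, 0.246]
orientation: [[0.327, -0.945, -0.001], [-0.945, -0.327, -0.0], [0.0, 0.001, -1.0]]
contact_force: [-1.0, 0.5, -0.6]
opening: 0.015
grip_force: 30.0
```

```bash
python3 -c "
from h import *
p,d=capture('scene');W=world('scene',d);cv2.imwrite('pics/s6.png',cv2.resize(p[40:220,230:450,::-1],None,fx=3,fy=3,interpolation=2))
o=robot.get_obs();print(o['tcp_pos'],o['grip_force'],o['contact_force'])
c=np.array([.5605,.0042]);a=np.radians(19.4)
Q=W[...,:2]-c;x=Q@[np.cos(a),np.sin(a)];y=Q@[-np.sin(a),np.cos(a)]
k=(abs(x)<.02)&(W[...,2]>.15)&(y<.06)&(y>-.15)&(d>0)&(W[...,2]<.3)&(p.min(-1)>110)
s,ic=np.polyfit(y[k],W[k][:,2],1);print(k.sum(),np.degrees(np.arctan(s)),y[k].min(),W[k][:,2].min())"
```

```text
[0.5246 0.1115 0.246 ] 29.999483227729797 [-0.1072 -0.4929 -0.9964]
228 10.739228928511245 -0.06296732573556031 0.23211911704306942
```

View pics/s6.png

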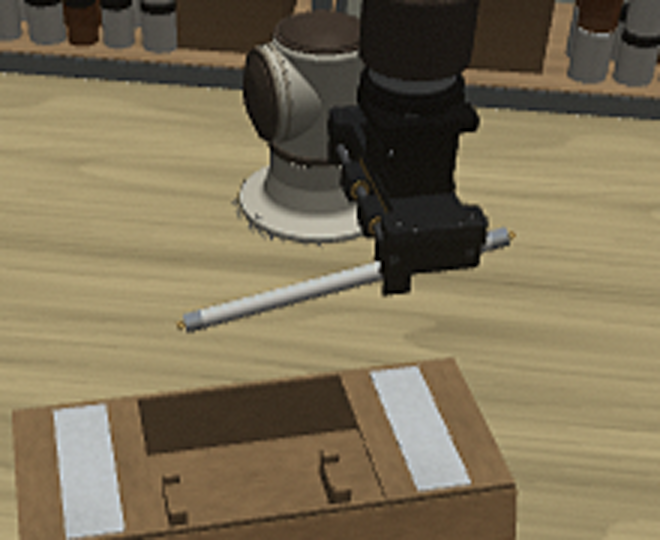

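The tube is held clear above the carton, tilted about 11–13°. The lower end, at crop (182,325), is at z≈0.22.

```bash
python3 -c "
from station import robot
print(robot.hand_in())"
```

```text
the job is handed in; nothing more can be done
None
```

The job is handed in: the gripper still holds the tube at 30 N, tilted about 11–13° from level, with its lower end about 14 cm above the carton's top; hand-in returned no verdict.

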